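# Lift the fresh dreidel from the coin dish with tongs

### The job

The silicone dreidel lying in the steel coin dish is freshly cast and marks easily, so do not touch it with the gripper: take the small tongs from their stand, close them lightly across the dreidel's flat sides, and lift it straight up to about 12 cm above the ledge, over its dish. Finish while still holding it there in the tongs, steady and with nothing else supporting it; do not let go. Leave the dish and everything else on the ledge where they are.

Things in the scene. Friction and masses are not known exactly. Their poses are not given: they have to be found in the camera images.
- tongs_grip (a point): Small steel tongs, 80 g, 149 mm tall, upright and open in the stand, hinge on top, jaws down. Point midway between the black grip plates, 90 mm above the jaw tips, 59 mm below the top; z up, arms close along y. Plates: 16 mm wide (x), 60 mm tall about this point. Width over them (y): open 52 mm here and 57 mm 20 mm lower; 40 mm all along when the jaws are 26 mm apart (arms then parallel)
- tongs_tips (a point): the point midway between the tips of the two jaws, level with their lower edge when open. Each jaw is 16 mm wide (x), 28 mm high, 6 mm thick; open, the tips span 72 mm over their outsides and leave 56 mm between the jaws at mid-height. Tips drop 1 mm as the jaws close to 26 mm. Pinching the plates closes both jaws evenly about the middle; they spring open when the fingers open
- jaw_left (a joint): how far the left (+y) arm of the tongs is closed, rad: 0 sprung fully open, 0.12 parallel with 26 mm between the jaws, 0.2 the stop, about 6 mm between the jaws. The spring takes about 2 to 3 N of finger force to start closing and 4 to 5 N at 0.12; beyond that, on an item, each jaw presses with about 0.4 to 0.5 of the additional finger force
- jaw_right (a joint): the same for the right (-y) arm; the two arms are geared together and always read the same
- stand: Fixed white plastic holder with one upright pocket; origin at its underside's centre, z up. The pocket is 20 mm along x and 78 mm along y, its walls 4 mm thick with the rim at 45 mm, its floor at 4 mm on which the jaw tips stand; foot plate 70 x 100 mm
- dreidel_center (a point): The dreidel in the coin dish: soft grey-green silicone, lying on one flat side. This point is the centre of its 28 x 26 x 26 mm block (13 mm above the dish floor). x runs along its axis: a 12 mm point at -x, a 17 mm thin stem (8 mm across) at +x; z up; the flat sides to be held are the two faces 26 mm apart along y. Mass about 25 g. A jaw pressing it with more than 12 N marks it
- dish: Round steel coin dish, loose, 136 mm across the rim and 14 mm high; origin at the underside's centre. Its flat inner floor, 114 mm across, is 3 mm above the ledge
- dreidel_b: bystander: a like dreidel lying on the ledge, not in the dish; origin at its underside
- dreidel_c: bystander: another like dreidel lying on the ledge, not in the dish; origin at its underside
- cup: bystander: clear plastic cup, 68 mm across, 85 mm high; origin at its underside
- menorah: bystander: children's painted ceramic menorah, 260 mm long (y), 50 mm deep, 113 mm high; origin at its underside
- coins: bystander: pile of five brass coins, 26 mm across, 15 mm high; origin at its underside
- candle_box: bystander: white paper candle box 150 x 60 x 30 mm; origin at its underside

How it is judged:
On the way, in this order (a step that is already met when the one before it is completed fails the run):
1. the tongs are gripped and lifted out of the stand (contact force between the fingers and tongs above 1 N and height (world z) of tongs_grip above 0.135 m and distance of dreidel_center from where it was at the start of the episode below 0.03 m), for 0.2 s.
2. both jaws of the gripped tongs are closed on the dreidel while it still lies low in the dish (contact force between the fingers and tongs above 1 N and contact force between each of jaw_left, jaw_right and dreidel above 0.15 N and height (world z) of dreidel_center below 0.04 m and horizontal distance between dreidel_center and dish below 0.06 m), for 0.1 s.
At the end, for the whole second after the job is handed in: The gripper holds the tongs, both jaws press the dreidel, and its centre is held still 95 to 200 mm above the ledge and within 60 mm (sideways) of the dish's centre, nothing but the tongs carrying it (contact force between the fingers and tongs above 1 N and contact force between each of jaw_left, jaw_right and dreidel above 0.15 N and height (world z) of dreidel_center between 0.095 and 0.2 m and horizontal distance between dreidel_center and dish below 0.06 m and linear speed of dreidel below 0.03 m/s and angular speed of dreidel below 0.4 rad/s and contact force between dish and dreidel below 0.02 N and contact force between tongs and stand below 0.02 N); the arm keeps its last pose, push and grip.
It fails at once if a jaw squeezes the dreidel with more than 12 N (contact force between any of jaw_left, jaw_right and dreidel above 12 N).
It fails at once if the gripper or arm touches the dreidel (contact force between any of the fingers, the arm and dreidel above 0.1 N).
It fails at once if the dish is shifted by more than 30 mm (distance of dish from where it was at the start of the episode above 0.03 m).
It fails at once if a bystander is shifted by more than 20 mm (distance of any of dreidel_b, dreidel_c, cup, menorah, coins, candle_box from where it was at the start of the episode above 0.02 m).
It also fails if it takes over 48 s, if anything falls off the work surface, if the arm or the gripper's body presses on something with over 40 N, if the wrist force passes 120 N, or if a joint passes its speed limit or range.

### The arm

A 6-joint arm with a two-finger parallel gripper is mounted at the origin on the work surface. World frame = base frame: x ahead of the robot, y to its left, z up, the work surface at z = 0. Lengths are in m, angles in rad, forces in N, time in s.
With the tool pointing down it reaches from about 0.325 to 0.775 m from the base axis. Payload 5.5 kg.
Tool frame: the origin (TCP) lies at the very end of the fingers, on their centre line; the grasp point (between the pads) lies 19 mm behind it; x points along the fingers, z is the direction in which the jaws open and shut, and the axes are right-handed (so a half turn about x gives the same grasp; the last joint's range is limited). The gripper opens to 88 mm and grips with 3 to 60 N. Pads are 20 mm wide; open, the fingers measure 115 mm over their backs; the gripper's body (75 mm by 178 mm) begins 61 mm behind the grasp point.
Start: joints at [-1.167, 0.091, 1.231, -0, 1.82, -0.057], TCP at [0.267, -0.537, 0.223] pointing down, gripper open.
Joint ranges: [-2.87, 2.87], [-0.86, 2.18], [0.17, 2.46], [-1.51, 4.65], [0.06, 2.69], [-2.65, 2.65]. Speed limits (rad/s): [2.57, 2.57, 3.01, 3.14, 3.14, 3.14].

### API

Orientations are given as [roll, pitch, yaw] about the fixed x, y, z axes, in that order (R = Rz(yaw) Ry(pitch) Rx(roll)).
In Python, from workcell import env gives the robot as it stands.
- The arm moves only by the tool drive_tool, never from a script. Its argument "motion" is one flat list of numbers, 6 for each row, row after row: the shift along the tool's x, y, z in m, then the turn, a rotation vector about the tool's x, y, z in rad. In form: [dx, dy, dz, ax, ay, az, dx, dy, dz, ax, ay, az, ...]. A call has 1 to 20 rows; each row is the pose to reach, as a shift and turn from the pose commanded when the call began, along the tool's axes at that moment; what a row does not reach only later rows make up. A row lasts 1/12 s, in which the tool goes at most 41.7 mm and 7.16 degrees, less where a joint would pass 70% of its speed; a pose out of reach is approached as far as the arm can. A call with a gripper value outside its range is refused whole. "jaw" is the finger opening in m, from 0 to 0.0878, set as the call begins (left out, the last holds). The fingers move at their own pace and stop on an object; "force" is the grip in N (left out, the last holds). Time passes only in rows, so rows that repeat a pose let the fingers close. It gives the time, the measured TCP pose, the force and the opening at its end, in the units of the state.
- env.get_state(): the state, without advancing time (a new reading comes with each control period).
- env.get_image(name): name is "side" or "top"; returns a dict with "image" (400x640x3 uint8, red, green, blue), "vertical_fov" (degrees; the focal length in pixels is half the picture's height over the tangent of half this angle, whatever the lens; pixels are square), "cx", "cy" (the principal point, pixels), "eye" and "attitude" of the camera in the world. Camera axes: x right, y down, z forward; pixel columns grow to the right and rows downward; lengths in m; the calibration is good to about 2 mm. A picture is of the moment at which its call begins. There is no depth.
- env.job_done(): hands the job in, once; it reports no verdict.
The state is a dict: "time": time; "joints": joint angles; "qvel": joint speeds; "effort": joint torques, N m; "eef_pos": TCP position; "eef_rot": TCP orientation; "force": force on the tool from outside, world axes, zero at the start; "wrist_torque": the same for the moment, N m; "finger_gap": finger opening in m.
Only numpy, scipy, OpenCV 4.12 (cv2) and the standard library are available. Lean on these libraries where they do the work, as an engineer would, in place of code of your own. Each camera call takes 0.05 s, during which the arm holds its last target.

## Working session

There is one attempt and no reset: what is moved stays moved. The work goes in short steps, Python scripts to look and compute and a tool call to move; the robot and the scene stay as the last step left them, time stands still between calls to the robot, and variables do not carry over. Pictures are saved under pics/ and viewed, and the job is handed in when it is done.

Besides the shell and the picture viewer there is one more tool, called as name(argument=value, ...) on one line, values as JSON. drive_tool: Moves the arm, as the interface text tells. Its arguments: {"type":"object","properties":{"motion":{"type":"array","items":{"type":"number"}},"jaw":{"type":"number"},"force":{"type":"number"}},"required":["motion"]}

```bash
mkdir -p pics; python3 - <<'E'
from workcell import env
import cv2
s=env.get_state(); print(s)
for n in("side","top"):
    d=env.get_image(n); cv2.imwrite(f"pics/{n}0.png",d["image"][:,:,::-1]); print(n,{k:v for k,v in d.items() if k!="image"})
E
```

```text
{'time': 0.0, 'joints': array([-1.16670351e+00,  9.18600129e-02,  1.23191640e+00, -3.86235619e-05,
        1.81981620e+00, -5.66897618e-02]), 'qvel': array([-0.00076095,  0.00056704,  0.00049169,  0.00073499,  0.00020788,
        0.00105247]), 'effort': array([ 1.27164854e-03, -4.46443284e+01, -4.06447577e+01,  6.98890211e-02,
        2.93082220e-02, -1.21889052e-04]), 'eef_pos': array([ 0.2666575 , -0.53713632,  0.22148898]), 'eef_rot': array([3.10362665, 1.56879601, 1.99360342]), 'force': array([-0.35560791, -0.37858259, -0.56417378]), 'wrist_torque': array([-0.01309252,  0.00457571,  0.01377265]), 'finger_gap': 0.08767209585393991}
side {'vertical_fov': 55.363539158201114, 'cx': 317.95914157381674, 'cy': 200.97635609859572, 'eye': array([0.29692253, 0.47111681, 0.63599399]), 'attitude': array([-2.23508282, -0.02149403, -2.58757524])}
top {'vertical_fov': 52.67983662097489, 'cx': 318.8750212466708, 'cy': 203.64909225992434, 'eye': array([ 0.46880102, -0.08235671,  1.17658289]), 'attitude': array([-2.99563719, -0.01631733, -1.56775058])}
```

View pics/side0.png

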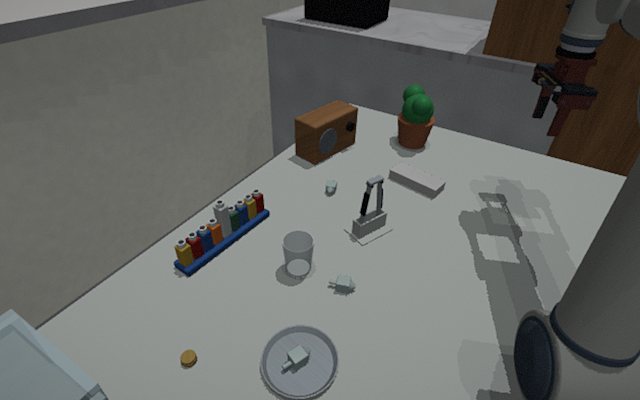

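View pics/top0.png

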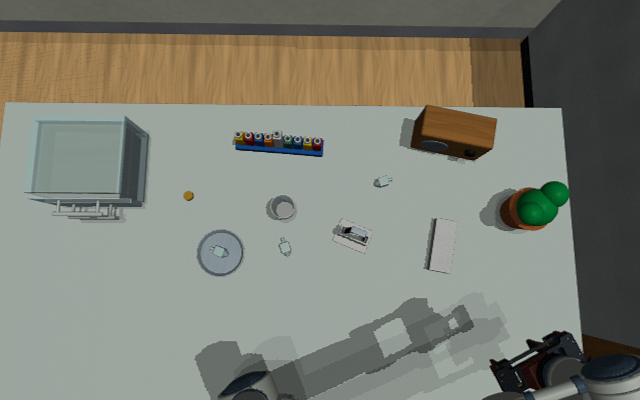

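The top view shows the dish at about (220,253) with the dreidel in it, the tongs and stand at (352,235), the cup at (283,207), dreidel_b at (285,247) and the box at (441,245). I'll zoom in on both views.

```bash
cat > h.py <<'E'
import numpy as np, cv2
from scipy.spatial.transform import Rotation as R
from workcell import env
def cam(d):
    f=200/np.tan(np.radians(d["vertical_fov"]/2)); return f,d["cx"],d["cy"],np.array(d["eye"]),R.from_euler('xyz',d["attitude"]).as_matrix()
def ray(d,u,v):
    f,cx,cy,e,M=cam(d); r=M@np.array([(u-cx)/f,(v-cy)/f,1]); return e,r
def onz(d,u,v,z):
    e,r=ray(d,u,v); return e+r*(z-e[2])/r[2]
def proj(d,p):
    f,cx,cy,e,M=cam(d); c=M.T@(np.array(p)-e); return np.array([cx+f*c[0]/c[2],cy+f*c[1]/c[2]])
def tri(a,ua,b,ub):
    e1,r1=ray(a,*ua);e2,r2=ray(b,*ub); r1/=np.linalg.norm(r1);r2/=np.linalg.norm(r2)
    t=np.linalg.lstsq(np.c_[r1,-r2],e2-e1,rcond=None)[0]; p=e1+r1*t[0];q=e2+r2*t[1]; return (p+q)/2,np.linalg.norm(p-q)
def crop(img,x0,y0,w,h,s,fn):
    cv2.imwrite(fn,cv2.resize(img[y0:y0+h,x0:x0+w,::-1],None,fx=s,fy=s,interpolation=cv2.INTER_CUBIC))
E
python3 - <<'E'
from h import *
import pickle
t=env.get_image("top");s=env.get_image("side");pickle.dump((t,s),open("im0.pkl","wb"))
crop(t["image"],190,220,64,60,10,"pics/a_dish_top.png")
crop(t["image"],320,205,64,60,10,"pics/a_stand_top.png")
crop(s["image"],250,315,100,85,7,"pics/a_dish_side.png")
crop(s["image"],335,170,65,80,7,"pics/a_stand_side.png")
E
```

```text
(no output)
```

View pics/a_dish_top.png

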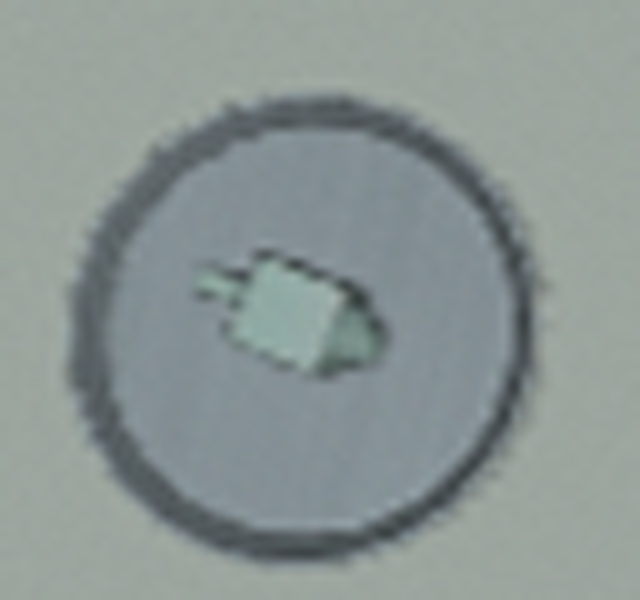

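View pics/a_stand_top.png

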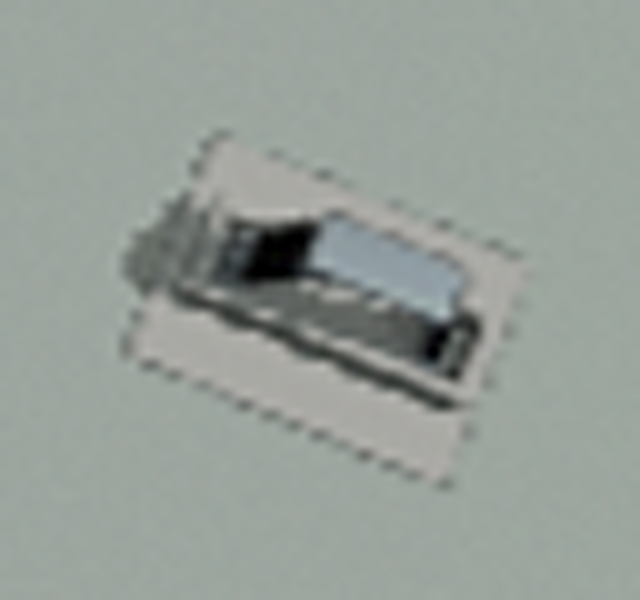

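View pics/a_dish_side.png

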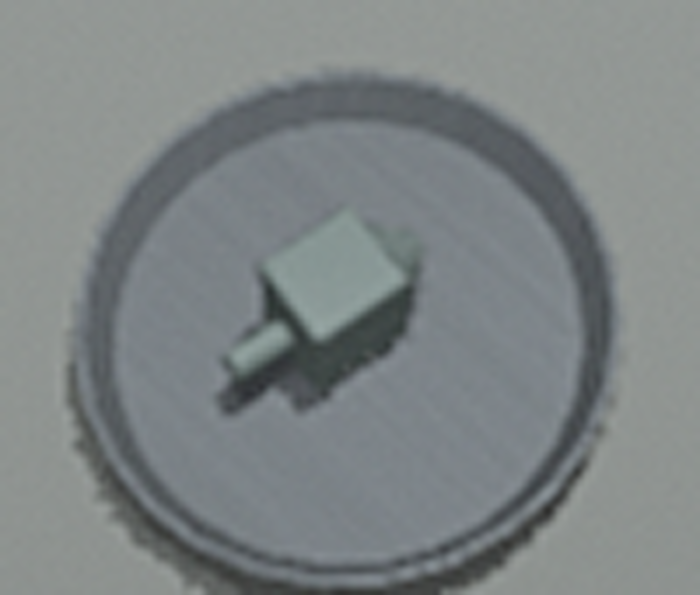

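View pics/a_stand_side.png

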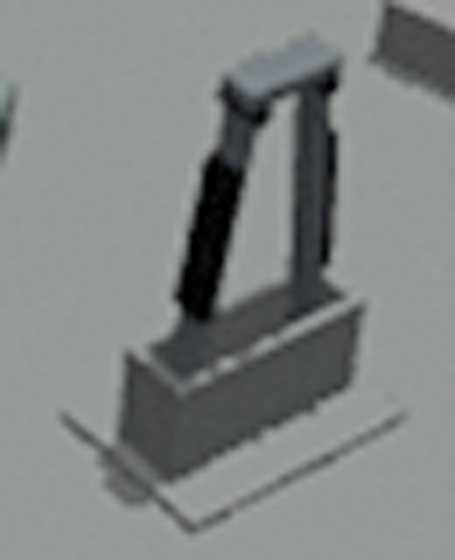

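```bash
python3 - <<'E'
from h import *
import pickle
np.set_printoptions(precision=4,suppress=True)
t,s=pickle.load(open("im0.pkl","rb"))
def T(p,x0,y0,k): return (x0+(p[0]+.5)/k-.5,y0+(p[1]+.5)/k-.5)
def show(n,d,pts,o,k,z):
    P=np.array([onz(d,*T(p,*o,k),z) for p in pts]); c=P.mean(0)
    e=[P[(i+1)%len(P)]-P[i] for i in range(len(P))]
    print(n,c,[(round(np.hypot(*v[:2])*1000,1),round(np.degrees(np.arctan2(v[1],v[0])),1)) for v in e])
show("dre top",t,[(270,254),(345,288),(312,374),(230,333)],(190,220),10,.029)
show("dre side",s,[(348,208),(410,275),(320,340),(262,268)],(250,315),7,.029)
show("foot top",t,[(220,135),(528,260),(450,487),(125,350)],(320,205),10,.003)
show("hinge top",t,[(330,213),(465,265),(450,318),(305,275)],(320,205),10,.153)
show("hinge side",s,[(225,75),(318,35),(342,62),(245,98)],(335,170),7,.153)
# dish rim: ellipse
for n,d,box in(("top",t,(75,97,533,560)),):
    x=(box[0]+box[2])/2;y=(box[1]+box[3])/2;print("dish",n,onz(d,*T((x,y),190,220,10),.014))
print("dish side",onz(s,*T((347,328),250,315,7),.014), (onz(s,*T((77,330),250,315,7),.014)-onz(s,*T((617,325),250,315,7),.014)))
# side rim: stand rim
show("rim side",s,[(130,352),(182,390),(365,305),(318,277)],(335,170),7,.045)
E
```

```text
dre top [0.5021 0.1814 0.029 ] [(np.float64(23.4), np.float64(-113.8)), (np.float64(25.4), np.float64(160.9)), (np.float64(26.0), np.float64(64.1)), (np.float64(24.4), np.float64(-25.0))]
dre side [0.5009 0.1832 0.029 ] [(np.float64(23.7), np.float64(163.5)), (np.float64(27.1), np.float64(70.4)), (np.float64(23.7), np.float64(-18.9)), (np.float64(26.1), np.float64(-109.5))]
foot top [ 0.5489 -0.1994  0.003 ] [(np.float64(96.7), np.float64(-112.0)), (np.float64(69.9), np.float64(160.2)), (np.float64(101.7), np.float64(67.4)), (np.float64(68.8), np.float64(-23.9))]
hinge top [ 0.5488 -0.199   0.153 ] [(np.float64(36.7), np.float64(-110.9)), (np.float64(14.0), np.float64(163.5)), (np.float64(38.3), np.float64(73.7)), (np.float64(17.1), np.float64(-22.3))]
hinge side [ 0.5478 -0.196   0.153 ] [(np.float64(40.2), np.float64(-112.3)), (np.float64(16.2), np.float64(142.5)), (np.float64(39.3), np.float64(63.8)), (np.float64(13.4), np.float64(-36.2))]
dish top [0.4979 0.1805 0.014 ]
dish side [0.4952 0.1868 0.014 ] [0.1112 0.0722 0.    ]
rim side [ 0.5459 -0.1945  0.045 ] [(np.float64(24.8), np.float64(161.9)), (np.float64(81.8), np.float64(-114.1)), (np.float64(20.8), np.float64(-14.3)), (np.float64(81.0), np.float64(62.9))]
```

```bash
python3 - <<'E'
from h import *
import pickle
np.set_printoptions(precision=4,suppress=True)
t,s=pickle.load(open("im0.pkl","rb"))
st=env.get_state();M=R.from_euler('xyz',st["eef_rot"]).as_matrix();print(M, st["joints"])
print("tool z yaw",np.degrees(np.arctan2(M[1,2],M[0,2])))
# dreidel mask (greenish)
for n,d,b in(("top",t,(200,235,245,270)),("side",s,(265,335,325,385))):
    im=d["image"][b[1]:b[3],b[0]:b[2]].astype(int)
    m=((im[...,1]-im[...,2]>0)&(im[...,1]>120)).astype(np.uint8)
    nl,l,stt,c=cv2.connectedComponentsWithStats(m)
    k=1+stt[1:,4].argmax();print(n,stt[k]);mm=(l==k).astype(np.uint8)
    cv2.imwrite(f"pics/m_{n}.png",cv2.resize(mm*255,None,fx=8,fy=8,interpolation=0))
    ys,xs=np.nonzero(mm);P=np.array([onz(d,x+b[0],y+b[1],.029)[:2] for x,y in zip(xs,ys)])
    # block part only: erode by opening
    op=cv2.morphologyEx(mm,cv2.MORPH_OPEN,np.ones((5,5),np.uint8));ys,xs=np.nonzero(op)
    Q=np.array([onz(d,x+b[0],y+b[1],.029)[:2] for x,y in zip(xs,ys)]);
    if len(Q):print("block",cv2.minAreaRect((Q*1000).astype(np.float32)),Q.mean(0))
# stem direction from tips
def T(p,x0,y0,k): return (x0+(p[0]+.5)/k-.5,y0+(p[1]+.5)/k-.5)
a=onz(t,*T((200,280),190,220,10),.020);b=onz(t,*T((380,330),190,220,10),.016);v=a-b;print("axis top",np.degrees(np.arctan2(v[1],v[0])),np.hypot(*v[:2]))
a=onz(s,*T((230,360),250,315,7),.020);b=onz(s,*T((415,245),250,315,7),.016);v=a-b;print("axis side",np.degrees(np.arctan2(v[1],v[0])),np.hypot(*v[:2]))
E
```

```text
[[-0.0005  0.8957  0.4447]
 [ 0.0011  0.4447 -0.8957]
 [-1.      0.0001 -0.0012]] [-1.1667  0.0916  1.2314 -0.      1.8198 -0.0567]
tool z yaw -63.596890138226044
top [ 37   0   8  35 121]
block ((499.1777648925781, 118.18208312988281), (95.4925765991211, 16.926130294799805), 1.7144222259521484) [0.4995 0.1158]
side [ 23  10  22  18 222]
block ((501.0196228027344, 184.33050537109375), (23.883869171142578, 25.77344512939453), 35.044898986816406) [0.5018 0.1842]
axis top 74.7230759569743 0.05239925708406057
axis side 68.57559669243439 0.05488401598265712
```

```bash
python3 - <<'E'
import cv2,numpy as np
a=cv2.imread("pics/m_top.png");b=cv2.imread("pics/m_side.png");h=max(a.shape[0],b.shape[0])
p=lambda x:np.pad(x,((0,h-x.shape[0]),(0,8),(0,0)),constant_values=90)
c=np.hstack([p(a),p(b)]);print(c.shape);cv2.imwrite("pics/m_both.png",cv2.resize(c,None,fx=.8,fy=.8))
E
```

```text
(400, 856, 3)
```

View pics/m_both.png

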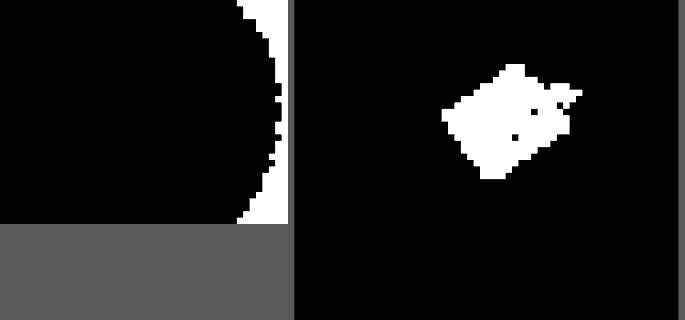

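The two views agree to about 2 mm. The tongs are at (0.548, -0.198) with their closing axis near 67.5°, and the dreidel is at (0.5015, 0.183) with its axis near 69°. I'll move to a pose above the tongs.

drive_tool(motion=[0, 0.008, -0.0036, 0.017, 0, 0, 0, 0.024, -0.0107, 0.051, 0, 0, 0, 0.048, -0.0214, 0.102, 0, 0, 0, 0.077, -0.034, 0.162, 0, 0, 0, 0.109, -0.048, 0.23, 0, 0, 0, 0.145, -0.064, 0.307, 0, 0, 0, 0.181, -0.08, 0.384, 0, 0, 0, 0.218, -0.096, 0.461, 0, 0, 0, 0.254, -0.1125, 0.537, 0, 0, 0, 0.29, -0.1286, 0.614, 0, 0, 0, 0.322, -0.143, 0.682, 0, 0, 0, 0.35, -0.155, 0.742, 0, 0, 0, 0.371, -0.164, 0.785, 0, 0, 0, 0.387, -0.171, 0.819, 0, 0, 0, 0.399, -0.177, 0.844, 0, 0, 0, 0.4028, -0.1786, 0.853, 0, 0, 0, 0.4028, -0.1786, 0.853, 0, 0, 0, 0.4028, -0.1786, 0.853, 0, 0], jaw=0.0878)

```text
time: 1.7
eef_pos: [0.5479, -0.1987, 0.2224]
eef_rot: [-0.861, 1.57, -2.823]
force: [-0.1, -0.1, -0.5]
finger_gap: 0.0878
```

```bash
python3 - <<'E'
from h import *
import pickle
np.set_printoptions(precision=4,suppress=True)
t=env.get_image("top");s=env.get_image("side");pickle.dump((t,s),open("im1.pkl","wb"))
crop(t["image"],280,160,150,120,5,"pics/b_top.png")
crop(s["image"],300,110,130,140,4,"pics/b_side.png")
st=env.get_state();M=R.from_euler('xyz',st["eef_rot"]).as_matrix();print(st["time"],st["eef_pos"],M,np.degrees(np.arctan2(M[1,2],M[0,2])),st["joints"],st["force"])
E
```

```text
1.8 [ 0.5477 -0.1992  0.2227] [[-0.0002  0.9238 -0.3828]
 [-0.0003 -0.3828 -0.9238]
 [-1.     -0.0001  0.0003]] -112.50617991088072 [-0.407   0.0444  1.2794 -0.0003  1.8178  1.5565] [-1.0447 -0.1471 -1.0165]
```

View pics/b_side.png

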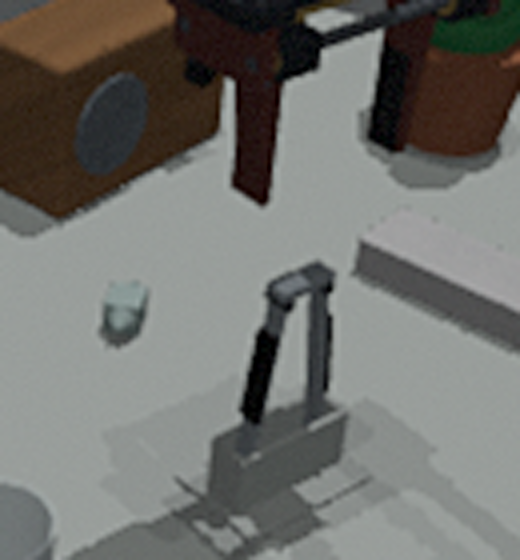

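View pics/b_top.png

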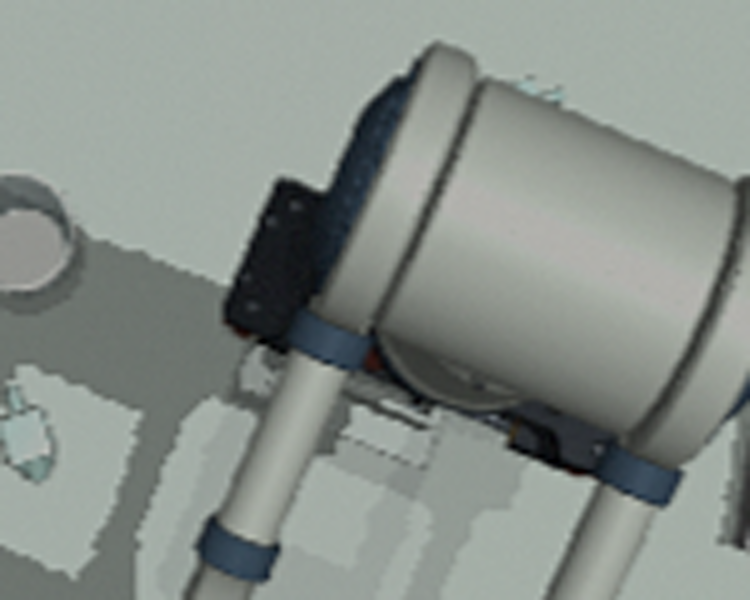

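The side view shows the open fingers above the tongs and lined up with them; the hinge is at crop (300,280). I'll descend so that the grasp point sits about 6 mm above tongs_grip, which leaves about 8 mm between the hinge and the gripper body.

drive_tool(motion=[0.008, 0, -0.0005, 0, 0, 0, 0.022, 0, -0.001, 0, 0, 0, 0.04, 0, -0.0015, 0, 0, 0, 0.06, 0, -0.0015, 0, 0, 0, 0.08, 0, -0.0015, 0, 0, 0, 0.1, 0, -0.0015, 0, 0, 0, 0.118, 0, -0.0015, 0, 0, 0, 0.131, 0, -0.0015, 0, 0, 0, 0.138, 0, -0.0015, 0, 0, 0, 0.1415, 0, -0.0015, 0, 0, 0, 0.1415, 0, -0.0015, 0, 0, 0, 0.1415, 0, -0.0015, 0, 0, 0])

```text
time: 2.8
eef_pos: [0.5492, -0.1973, 0.0821]
eef_rot: [1.565, 1.569, -0.398]
force: [0.3, 0.5, 0.8]
finger_gap: 0.0878
```

```bash
python3 - <<'E'
from h import *
np.set_printoptions(precision=4,suppress=True)
s=env.get_image("side")
crop(s["image"],320,130,100,120,5,"pics/c_side.png")
st=env.get_state();print(st["time"],st["eef_pos"],st["force"])
E
```

```text
2.85 [ 0.5494 -0.1973  0.0825] [-0.1685  0.3722  0.488 ]
```

View pics/c_side.png

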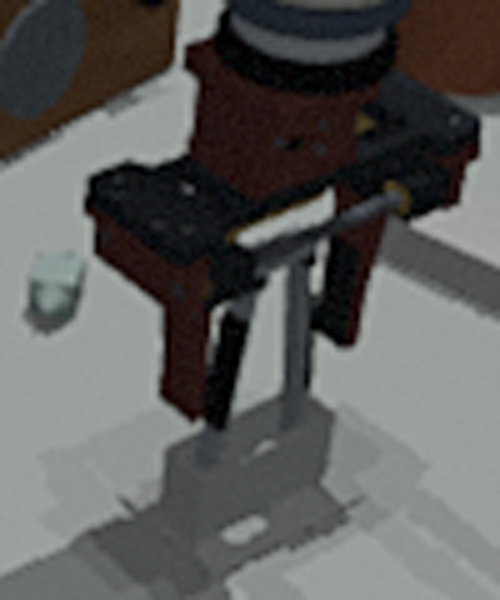

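drive_tool(motion=[0, 0, 0, 0, 0, 0, 0, 0, 0, 0, 0, 0, 0, 0, 0, 0, 0, 0, 0, 0, 0, 0, 0, 0, 0, 0, 0, 0, 0, 0, 0, 0, 0, 0, 0, 0, 0, 0, 0, 0, 0, 0, 0, 0, 0, 0, 0, 0], jaw=0.049, force=6)

```text
time: 3.52
eef_pos: [0.5488, -0.1969, 0.0813]
eef_rot: [2.228, 1.571, 0.265]
force: [0.7, 0.4, 0.5]
finger_gap: 0.0494
```

```bash
python3 - <<'E'
from h import *
np.set_printoptions(precision=4,suppress=True)
s=env.get_image("side")
crop(s["image"],320,130,100,120,5,"pics/d_side.png")
st=env.get_state();print(st["time"],st["eef_pos"],st["force"],st["finger_gap"])
E
```

```text
3.5667 [ 0.5489 -0.1969  0.0813] [0.6256 0.2071 0.829 ] 0.04914140363381637
```

View pics/d_side.png

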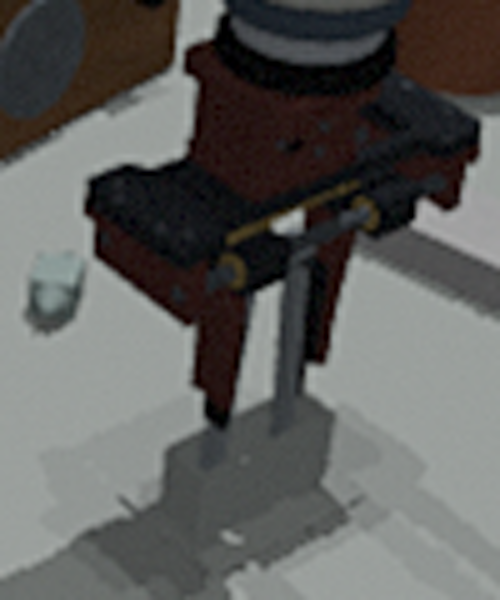

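drive_tool(motion=[0, 0, 0, 0, 0, 0, 0, 0, 0, 0, 0, 0, 0, 0, 0, 0, 0, 0, -0.003, 0, 0, 0, 0, 0, -0.009, 0, 0, 0, 0, 0, -0.018, 0, 0, 0, 0, 0, -0.028, 0, 0, 0, 0, 0, -0.038, 0, 0, 0, 0, 0, -0.048, 0, 0, 0, 0, 0, -0.058, 0, 0, 0, 0, 0, -0.068, 0, 0, 0, 0, 0, -0.078, 0, 0, 0, 0, 0, -0.088, 0, 0, 0, 0, 0, -0.098, 0, 0, 0, 0, 0, -0.108, 0, 0, 0, 0, 0, -0.117, 0, 0, 0, 0, 0, -0.124, 0, 0, 0, 0, 0, -0.128, 0, 0, 0, 0, 0, -0.13, 0, 0, 0, 0, 0, -0.13, 0, 0, 0, 0, 0], jaw=0.047, force=8)

```text
time: 5.23
eef_pos: [0.5489, -0.197, 0.2115]
eef_rot: [1.579, 1.57, -0.384]
force: [0.5, 0.5, -1.3]
finger_gap: 0.0473
```

```bash
python3 - <<'E'
from h import *
import pickle
np.set_printoptions(precision=4,suppress=True)
s=env.get_image("side");t=env.get_image("top");pickle.dump((t,s),open("im2.pkl","wb"))
crop(s["image"],310,80,120,150,4,"pics/e_side.png")
st=env.get_state();print(st["time"],st["eef_pos"],st["force"],st["finger_gap"],st["joints"])
E
```

```text
5.3333 [ 0.5486 -0.1969  0.2105] [ 0.7569 -0.5772 -0.593 ] 0.04731522801267616 [-0.403   0.0434  1.3018  0.      1.7972  1.56  ]
```

View pics/e_side.png

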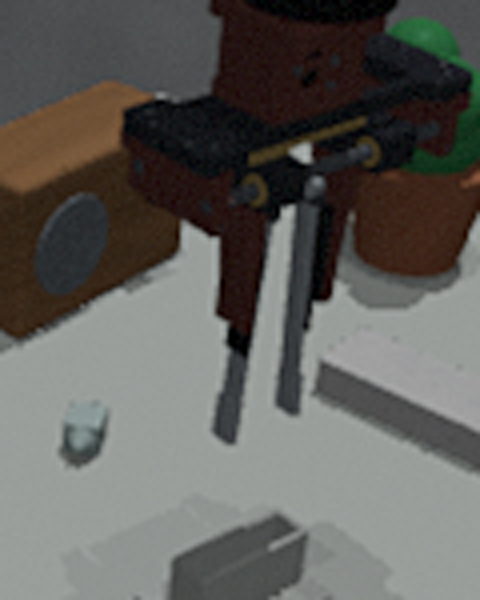

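drive_tool(motion=[0, -0.0019, -0.0033, -0.016, 0, 0, 0, -0.0057, -0.01, -0.048, 0, 0, 0, -0.0132, -0.0233, -0.112, 0, 0, 0, -0.0227, -0.04, -0.192, 0, 0, 0, -0.034, -0.06, -0.288, 0, 0, 0, -0.0472, -0.0832, -0.4, 0, 0, 0, -0.0604, -0.1065, -0.511, 0, 0, 0, -0.0737, -0.13, -0.623, 0, 0, 0, -0.087, -0.153, -0.735, 0, 0, 0, -0.1, -0.1764, -0.846, 0, 0, 0, -0.1133, -0.2, -0.958, 0, 0, 0, -0.1266, -0.223, -1.07, 0, 0, 0, -0.14, -0.2463, -1.182, 0, 0, 0, -0.153, -0.27, -1.294, 0, 0, 0, -0.1643, -0.29, -1.39, 0, 0, 0, -0.174, -0.306, -1.469, 0, 0, 0, -0.1813, -0.32, -1.533, 0, 0, 0, -0.187, -0.33, -1.581, 0, 0, 0, -0.189, -0.333, -1.597, 0, 0, 0, -0.189, -0.333, -1.597, 0, 0])

```text
time: 7.0
eef_pos: [0.5008, 0.184, 0.2109]
eef_rot: [-2.802, 1.57, 3.118]
force: [-0.1, 0.1, -2.0]
finger_gap: 0.0471
```

```bash
python3 - <<'E'
from h import *
import pickle
np.set_printoptions(precision=4,suppress=True)
s=env.get_image("side");t=env.get_image("top");pickle.dump((t,s),open("im3.pkl","wb"))
crop(s["image"],220,220,160,180,4,"pics/f_side.png")
cv2.imwrite("pics/f_full.png",s["image"][:,:,::-1])
crop(t["image"],150,180,150,120,5,"pics/f_top.png")
st=env.get_state();M=R.from_euler('xyz',st["eef_rot"]).as_matrix();print(st["time"],st["eef_pos"],M,np.degrees(np.arctan2(M[1,2],M[0,2])),st["force"],st["finger_gap"])
E
```

```text
7.1 [0.5012 0.1827 0.211 ] [[-0.0002  0.3584  0.9336]
 [-0.0004  0.9336 -0.3584]
 [-1.     -0.0004 -0.0001]] -21.000137417355468 [-0.6177  0.6181 -0.1124] 0.046901520664376625
```

View pics/f_side.png

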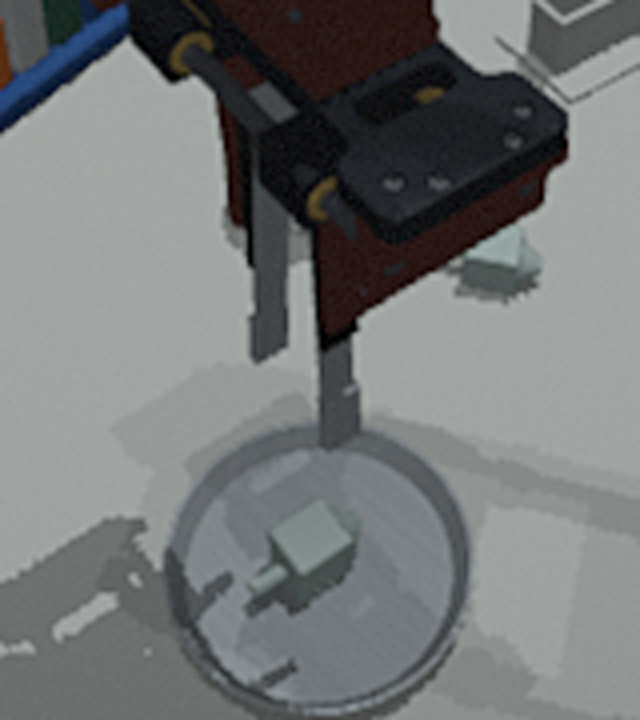

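View pics/f_top.png

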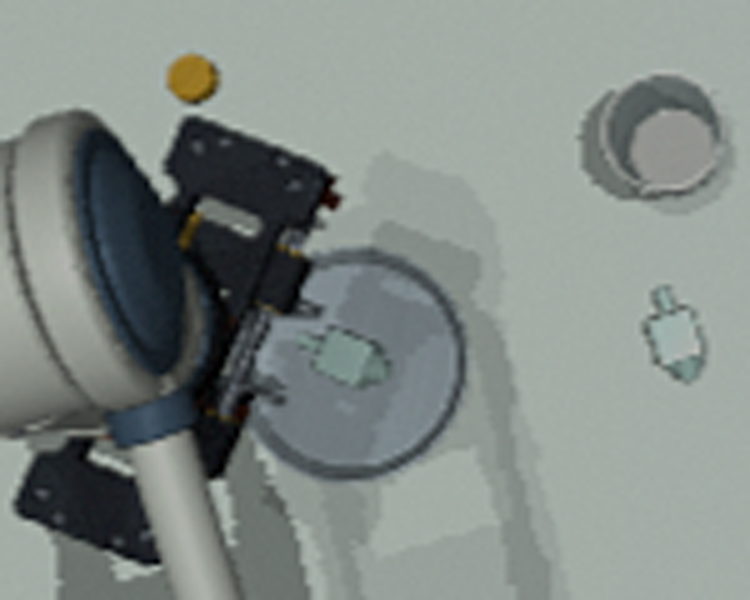

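View pics/f_full.png

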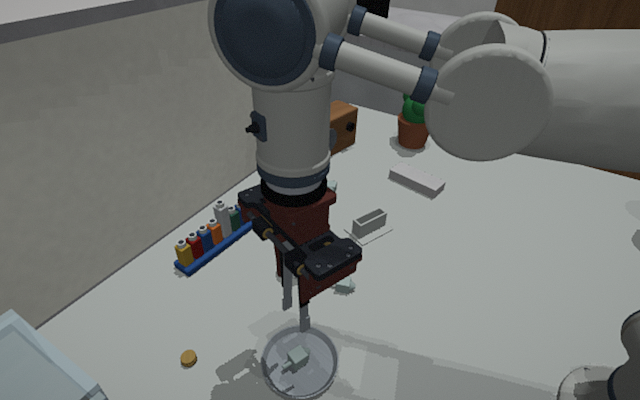

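```bash
python3 - <<'E'
from h import *
import pickle
t,s=pickle.load(open("im3.pkl","rb"))
crop(s["image"],270,280,50,60,12,"pics/g_side.png")
crop(t["image"],190,225,50,50,12,"pics/g_top.png")
E
```

```text
(no output)
```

View pics/g_side.png

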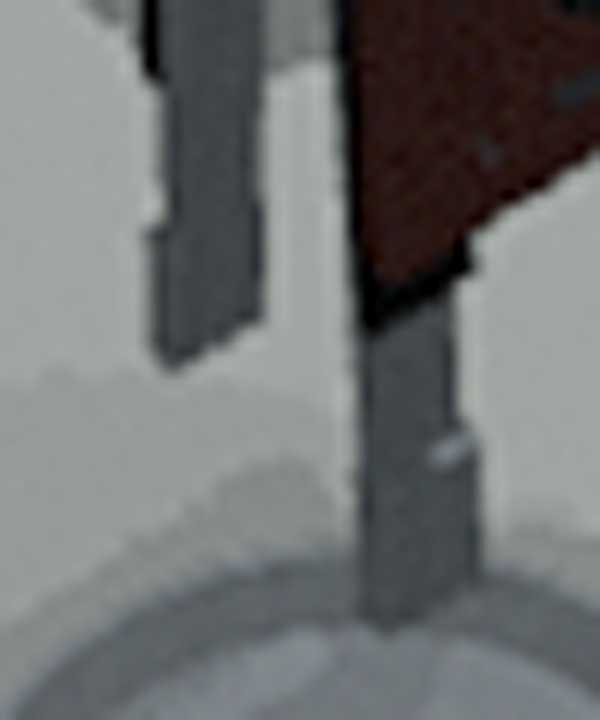

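View pics/g_top.png

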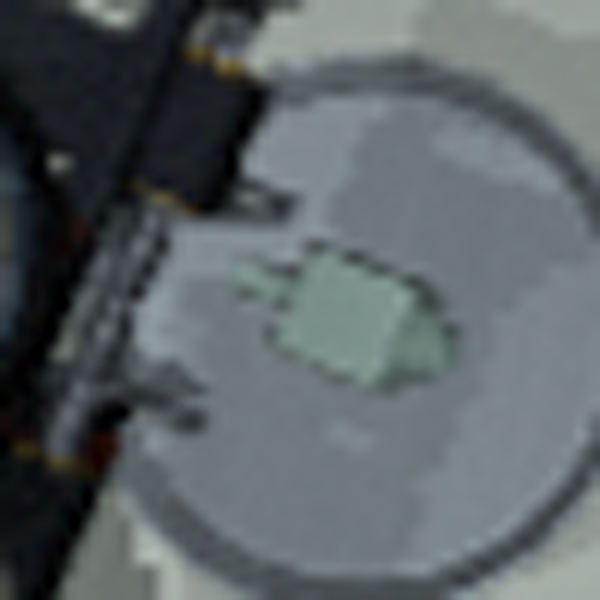

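```bash
python3 - <<'E'
from h import *
import pickle
np.set_printoptions(precision=4,suppress=True)
t,s=pickle.load(open("im3.pkl","rb"))
T=lambda p,x0,y0,k:(x0+(p[0]+.5)/k-.5,y0+(p[1]+.5)/k-.5)
C=np.array([.5012,.1827]);n=np.array([.9336,-.3584]);l=np.array([.3584,.9336])
for z in(.131,.1335,.136):
  for nm,p in(("A far-left",(152,350)),("A inner L",(175,370)),("A inner R",(262,318)),("B inn L",(362,615)),("B out L",(388,632)),("B out R",(480,575))):
    P=onz(s,*T(p,270,280,12),z)[:2]; print(z,nm,P,"n,l mm",(P-C)@n*1000,(P-C)@l*1000)
D=[onz(s,*T(p,250,315,7),.029) for p in[(348,208),(410,275),(320,340),(262,268)]]
print("dreidel in side view n,l",[(round((d[:2]-C)@n*1000,1),round((d[:2]-C)@l*1000,1)) for d in D])
D=[onz(t,*T(p,190,225,12),.029) for p in[(318,245),(418,292),(378,388),(272,335)]]
print("dreidel top n,l",[(round((d[:2]-C)@n*1000,1),round((d[:2]-C)@l*1000,1)) for d in D])
for z in (.1335,):
  for p in((292,205),(200,415)):
    P=onz(t,*T(p,190,225,12),z)[:2];print("tip top",P,(P-C)@n*1000,(P-C)@l*1000)
E
```

```text
0.131 A far-left [0.5293 0.1819] n,l mm 26.56854571827054 9.312990464224582
0.131 A inner L [0.525  0.1828] n,l mm 22.171912163839796 8.597847881748855
0.131 A inner R [0.5201 0.17  ] n,l mm 22.198103265394167 -5.13142736846891
0.131 B inn L [0.4842 0.1997] n,l mm -21.982794957668958 9.772999313478126
0.131 B out L [0.4801 0.1999] n,l mm -25.855472634565817 8.549596129277859
0.131 B out R [0.4749 0.187 ] n,l mm -26.137922506894167 -5.419861136107368
0.1335 A far-left [0.5282 0.1833] n,l mm 24.981147711937144 10.237456385979302
0.1335 A inner L [0.5239 0.1842] n,l mm 20.606279929333038 9.525854155475285
0.1335 A inner R [0.519  0.1714] n,l mm 20.632341370424893 -4.135453576244241
0.1335 B inn L [0.4833 0.201 ] n,l mm -23.329836930244934 10.695187936584444
0.1335 B out L [0.4792 0.2013] n,l mm -27.183342707180238 9.477841275910519
0.1335 B out R [0.474  0.1884] n,l mm -27.46439429616351 -4.422459436940755
0.136 A far-left [0.527  0.1847] n,l mm 23.39374970560378 11.161922307733919
0.136 A inner L [0.5227 0.1856] n,l mm 19.04064769482628 10.453860429201715
0.136 A inner R [0.5179 0.1729] n,l mm 19.066579475455615 -3.139479784019573
0.136 B inn L [0.4823 0.2024] n,l mm -24.676878902820928 11.617376559690637
0.136 B out L [0.4783 0.2026] n,l mm -28.51121277979464 10.40608642254313
0.136 B out R [0.4731 0.1898] n,l mm -28.790866085432796 -3.425057737774122
dreidel in side view n,l [(np.float64(11.7), np.float64(-12.0)), (np.float64(-12.0), np.float64(-13.8)), (np.float64(-12.7), np.float64(13.2)), (np.float64(11.0), np.float64(14.1))]
dreidel top n,l [(np.float64(13.8), np.float64(11.9)), (np.float64(12.2), np.float64(-14.2)), (np.float64(-11.7), np.float64(-14.3)), (np.float64(-9.4), np.float64(13.6))]
tip top [0.5223 0.17  ] 24.272193091677245 -4.26234815719609
tip top [0.4778 0.1877] -23.602750449075444 -3.7458155795207295
```

Side and top views place the open jaws evenly about the dreidel: the inner faces are at roughly ±22 mm and the dreidel's sides at ±12.5 mm. They are lined up to within about 2°. I'll descend straight down until the tips are at about z = 0.01.

drive_tool(motion=[0.003, -0.0005, 0.0005, 0, 0, 0, 0.01, -0.001, 0.001, 0, 0, 0, 0.018, -0.0015, 0.001, 0, 0, 0, 0.027, -0.0015, 0.001, 0, 0, 0, 0.036, -0.0015, 0.001, 0, 0, 0, 0.045, -0.0015, 0.001, 0, 0, 0, 0.054, -0.0015, 0.001, 0, 0, 0, 0.063, -0.0015, 0.001, 0, 0, 0, 0.072, -0.0015, 0.001, 0, 0, 0, 0.08, -0.0015, 0.001, 0, 0, 0, 0.087, -0.0015, 0.001, 0, 0, 0, 0.093, -0.0015, 0.001, 0, 0, 0, 0.099, -0.0015, 0.001, 0, 0, 0, 0.105, -0.0015, 0.001, 0, 0, 0, 0.111, -0.0015, 0.001, 0, 0, 0, 0.116, -0.0015, 0.001, 0, 0, 0, 0.119, -0.0015, 0.001, 0, 0, 0, 0.1215, -0.0015, 0.001, 0, 0, 0, 0.122, -0.0015, 0.001, 0, 0, 0, 0.122, -0.0015, 0.001, 0, 0, 0])

```text
time: 8.77
eef_pos: [0.5018, 0.1812, 0.0891]
eef_rot: [-1.013, 1.571, -1.379]
force: [0.3, -0.1, -1.7]
finger_gap: 0.0469
```

```bash
python3 - <<'E'
from h import *
np.set_printoptions(precision=4,suppress=True)
s=env.get_image("side");t=env.get_image("top")
crop(s["image"],250,290,100,110,5,"pics/i_side.png");crop(t["image"],180,215,70,70,8,"pics/i_top.png")
st=env.get_state();print(st["time"],st["eef_pos"],st["force"],st["finger_gap"])
E
```

```text
8.8667 [0.502  0.1813 0.0895] [-0.8466 -0.6705 -0.5537] 0.04691163718651532
```

View pics/i_side.png

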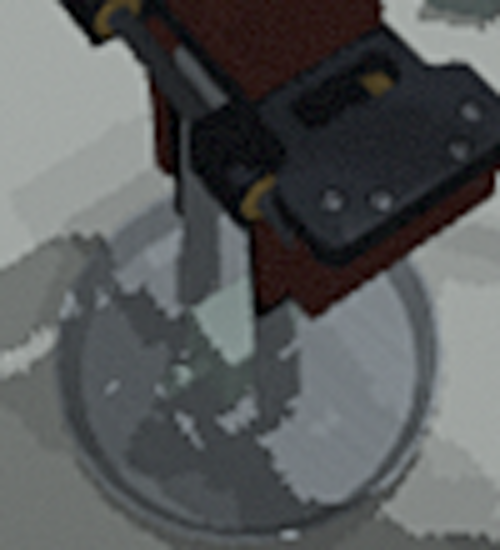

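View pics/i_top.png

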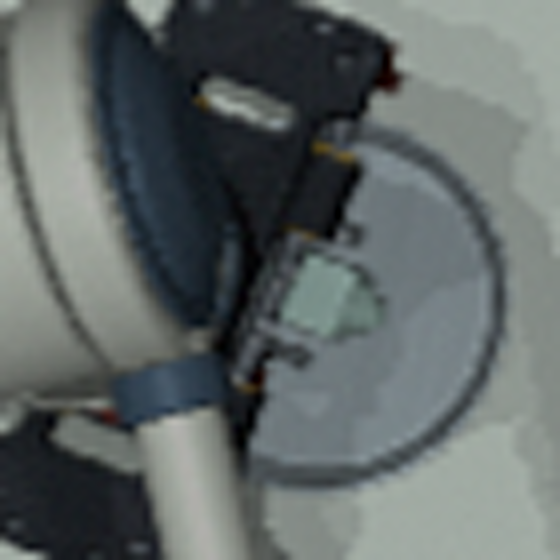

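The dreidel sits between the jaws in both views: its block is at side crop (225,330), between the jaws at (200,280) and (275,360). I'll close gently in stages.

drive_tool(motion=[0, 0, 0, 0, 0, 0, 0, 0, 0, 0, 0, 0, 0, 0, 0, 0, 0, 0, 0, 0, 0, 0, 0, 0], jaw=0.042, force=8)

```text
time: 9.2
eef_pos: [0.5018, 0.1812, 0.0893]
eef_rot: [0.612, 1.571, 0.246]
force: [0.4, 0.0, -0.4]
finger_gap: 0.0419
```

drive_tool(motion=[0, 0, 0, 0, 0, 0, 0, 0, 0, 0, 0, 0, 0, 0, 0, 0, 0, 0, 0, 0, 0, 0, 0, 0], jaw=0.039, force=8)

```text
time: 9.53
eef_pos: [0.5018, 0.1812, 0.0892]
eef_rot: [0.779, 1.571, 0.413]
force: [0.3, -0.5, -1.1]
finger_gap: 0.0397
```

drive_tool(motion=[0, 0, 0, 0, 0, 0, 0, 0, 0, 0, 0, 0, 0, 0, 0, 0, 0, 0, 0, 0, 0, 0, 0, 0], jaw=0.034, force=9)

```text
time: 9.87
eef_pos: [0.5018, 0.1812, 0.0892]
eef_rot: [0.677, 1.571, 0.311]
force: [0.7, -0.4, -0.4]
finger_gap: 0.0395
```

drive_tool(motion=[0, 0, 0, 0, 0, 0, 0, 0, 0, 0, 0, 0, 0, 0, 0, 0, 0, 0, 0, 0, 0, 0, 0, 0, 0, 0, 0, 0, 0, 0, 0, 0, 0, 0, 0, 0], jaw=0.034, force=13)

```text
time: 10.37
eef_pos: [0.5018, 0.1812, 0.0892]
eef_rot: [0.443, 1.571, 0.077]
force: [0.0, 0.7, 0.2]
finger_gap: 0.0398
```

```bash
python3 - <<'E'
from h import *
np.set_printoptions(precision=4,suppress=True)
s=env.get_image("side");t=env.get_image("top")
crop(s["image"],250,290,100,110,5,"pics/j_side.png");crop(t["image"],180,215,70,70,8,"pics/j_top.png")
st=env.get_state();print(st["time"],st["eef_pos"],st["force"],st["finger_gap"])
E
```

```text
10.4667 [0.5018 0.1812 0.0892] [-0.3668  0.2363  0.134 ] 0.04006052818854372
```

View pics/j_side.png

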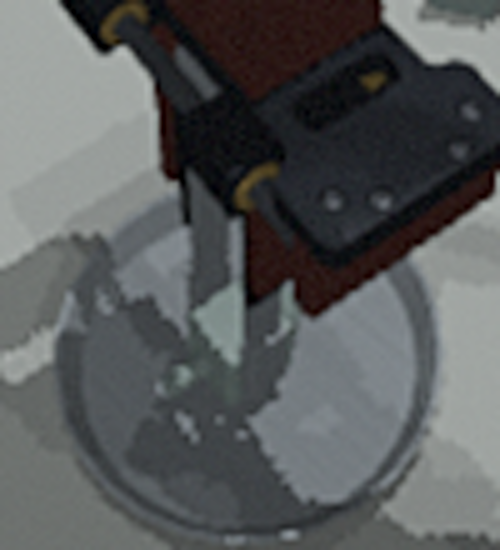

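View pics/j_top.png

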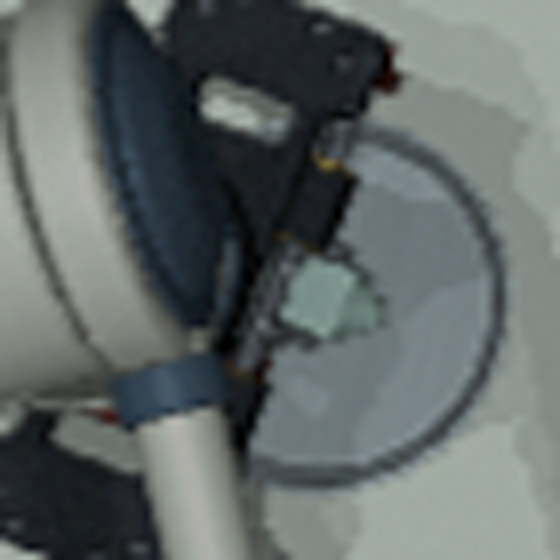

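The opening has stopped at 0.040 m, which matches 26 mm between the jaws, so they are on the dreidel. Both views agree. I'll lift slowly by 105 mm.

drive_tool(motion=[-0.001, 0, 0, 0, 0, 0, -0.003, 0, 0, 0, 0, 0, -0.006, 0, 0, 0, 0, 0, -0.01, 0, 0, 0, 0, 0, -0.015, 0, 0, 0, 0, 0, -0.021, 0, 0, 0, 0, 0, -0.027, 0, 0, 0, 0, 0, -0.033, 0, 0, 0, 0, 0, -0.04, 0, 0, 0, 0, 0, -0.047, 0, 0, 0, 0, 0, -0.054, 0, 0, 0, 0, 0, -0.061, 0, 0, 0, 0, 0, -0.068, 0, 0, 0, 0, 0, -0.075, 0, 0, 0, 0, 0, -0.082, 0, 0, 0, 0, 0, -0.089, 0, 0, 0, 0, 0, -0.095, 0, 0, 0, 0, 0, -0.1, 0, 0, 0, 0, 0, -0.103, 0, 0, 0, 0, 0, -0.105, 0, 0, 0, 0, 0])

```text
time: 12.13
eef_pos: [0.5019, 0.1813, 0.1946]
eef_rot: [0.663, 1.57, 0.297]
force: [0.4, 0.4, -0.1]
finger_gap: 0.04
```

drive_tool(motion=[0, 0, 0, 0, 0, 0, 0, 0, 0, 0, 0, 0, 0, 0, 0, 0, 0, 0, 0, 0, 0, 0, 0, 0, 0, 0, 0, 0, 0, 0, 0, 0, 0, 0, 0, 0])

```text
time: 12.63
eef_pos: [0.5017, 0.1812, 0.1939]
eef_rot: [-2.593, 1.57, -2.959]
force: [0.8, -0.2, -0.4]
finger_gap: 0.0396
```

```bash
python3 - <<'E'
from h import *
import pickle
np.set_printoptions(precision=4,suppress=True)
s=env.get_image("side");t=env.get_image("top");pickle.dump((t,s),open("im4.pkl","wb"))
crop(s["image"],220,220,130,150,4,"pics/k_side.png");crop(t["image"],160,205,90,80,7,"pics/k_top.png")
st=env.get_state();print(st["time"],st["eef_pos"],st["force"],st["finger_gap"])
E
```

```text
12.7333 [0.5017 0.1812 0.194 ] [-0.7711  0.5664 -0.6095] 0.039808791883069926
```

View pics/k_side.png

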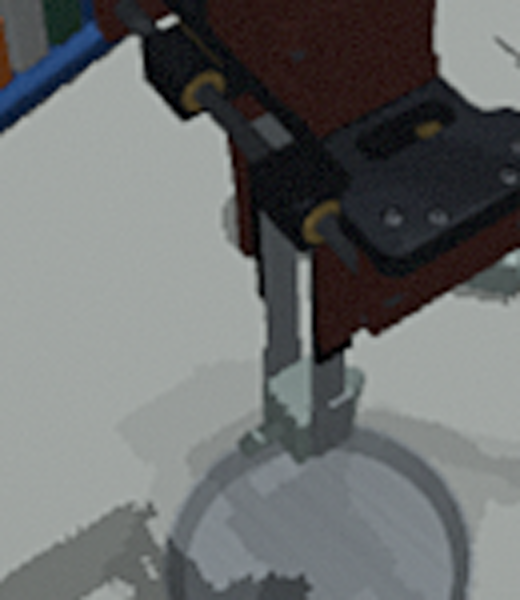

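View pics/k_top.png

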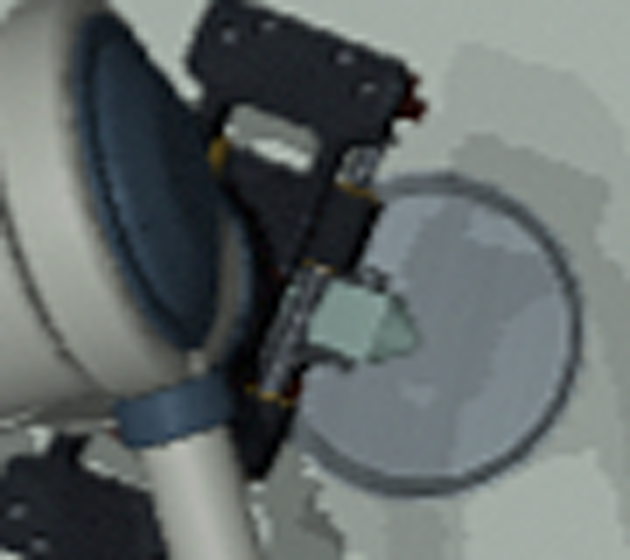

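The dreidel is off the dish and held level between the jaws: side crop (310,400), top crop (350,320). The dish hasn't moved. One more check of height and steadiness before handing in.

```bash
python3 - <<'E'
from h import *
import pickle
np.set_printoptions(precision=4,suppress=True)
t0,s0=pickle.load(open("im4.pkl","rb"))
s=env.get_image("side");t=env.get_image("top");st=env.get_state();print(st["finger_gap"],st["force"],abs(st["qvel"]).max())
T=lambda p,x0,y0,k:(x0+(p[0]+.5)/k-.5,y0+(p[1]+.5)/k-.5)
# stem end of block top face / block centre from the two views
print(tri(t,T((349,320),160,205,7),s,T((312,388),220,220,4)))
b=np.s_[305:335,280:312]
print("frame diff",np.abs(s["image"][b].astype(int)-s0["image"][b]).mean())
E
```

```text
0.03959891185416311 [ 0.6366 -0.2761 -0.1084] 0.001354854853626566
(array([0.5004, 0.181 , 0.1314]), np.float64(0.0002912555442305989))
frame diff 2.3055555555555554
```

```bash
python3 - <<'E'
from workcell import env
print(env.job_done())
E
```

```text
the job is handed in; nothing more can be done
None
```

The job is handed in with the dreidel held in the tongs over its dish, at about 12 cm; the hand-in reports no verdict. I took the tongs from the stand, closed them on the dreidel's flat sides in the dish with 13 N at the fingers, and lifted it straight up 105 mm.

- **Height and position:** Triangulating from the two cameras puts the dreidel's top face at about z = 0.131 m. That places its centre near 0.12 m, within about 1 cm sideways of the dish's centre.
- **Grip:** The finger opening held at about 0.040 m, which matches 26 mm between the jaws. I estimate about 4 N from each jaw, against the 12 N limit. This is worked out from the finger force, because jaw force can't be measured directly.
- **Steadiness:** The last two side pictures differed only by noise, and the joints were nearly still.
- **Surroundings:** The dish looked unmoved, and nothing in the pictures showed a bystander touched. I judged both by eye rather than measuring them.
- **Failed or disagreeing checks:** My first colour mask for the dreidel failed in the top view, so I used its corners instead. The two views differed by about 2 mm in position and about 4° in angle, and I used values in between.

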